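# Check the slanted bore with the depth gauge and hold it under the magnifier

### The job

Take the orange-handled depth gauge from its wooden rack, push its rod into the slanted brass guide tube on the green casting until the collar stops flat on the tube's mouth, then draw it right out again. Carry it to the bench magnifier and hold the blue tip centred under the lens, about 10 cm below it, with the rod level for reading: finish still holding the gauge in the gripper there, still and touching nothing else. Leave the steel bush, the screwdriver and the yellow oil bottle where they are.

Things in the scene. Friction and masses are not known exactly. Their poses are not given: they have to be found in the camera images.
- gauge: Depth gauge, 80-160 g. x runs along the rod to the tip; origin on the axis at the collar's stop face. Rod 10 mm dia from x=0 to 110 mm, last 15 mm blue, tapered end; brass collar 30 mm dia, x=-10 to 0; neck 10 mm dia, x=-30 to -10; orange flat-sided handle x=-85 to -30, 14 mm wide (y, grip here) by 24 mm (z). Starts level in the rack, z up, axis 75 mm above table, handle towards robot.
- gauge_tip (a point): The very end of the gauge's blue tip, on its axis (110 mm along x from the gauge's origin).
- rack: Fixed wooden rack, base 160 x 60 x 12 mm, origin under its centre, x along the gauge. Two V forks, open upward, 10 mm thick, 36 mm wide, 86 mm high, at x=-50 and +50 mm, carry the gauge's neck and rod (gauge origin at x=-30 mm); it lifts straight up. The handle overhangs the base's near end.
- casting: Fixed green casting holding the guide tube. Origin on the table straight below the centre of the tube's mouth. Base plate 80 mm wide, 12 mm thick, x=-30 to +140 mm; two cheeks, 44 mm wide over both, 100 mm high, x=+30 to +110 mm.
- guide: Fixed brass guide tube, slanted 45 degrees. Origin at the centre of its mouth, 130 mm above table; z along the tube's axis, out of the mouth, up and towards the robot. Bore 14 mm dia, flared over the last 10 mm to 22 mm at the mouth; rim 30 mm outside; 120 mm long, open below, so the collar stops on the rim first. Seated gauge: origin here, its x opposite to this z.
- magnifier: Fixed bench magnifier: level clear lens in a white frame 110 mm across, underside 300 mm above the table, on a 12 mm post with a round foot 110 mm across, standing 130 mm along +x, away from the robot. Origin on the table straight below the lens centre, z up.
- reading_spot (a point): The point to bring the tip to: straight below the lens centre, 100 mm under the lens and 200 mm above the table.
- bush: Bystander: loose turned steel bush standing on the table, 34 mm across, 30 mm high; origin at the centre of its underside.
- driver: Bystander: loose screwdriver lying on the table, 150 mm long; origin at its underside, x along its blade.
- oilcan: Bystander: loose yellow oil bottle with a red cap, 48 mm across, 90 mm high; origin at the centre of its underside.
Mind the look-alikes: they are no part of the job. Of the things like the gauge, leave any that is purple; of the rest the smaller one is meant.

How it is judged:
By the outcome, as a careful person would: the job done as asked, in the order asked, and still so for the second after the job is handed in, while the arm keeps its last pose, push and grip.
It also fails if it takes over 64 s, if anything falls off the work surface, if the arm or the gripper's body presses on something with over 40 N, if the wrist force passes 120 N, or if a joint passes its speed limit or range.

### The arm

A 7-joint arm with a two-finger parallel gripper is mounted at the origin on the work surface. World frame = base frame: x ahead of the robot, y to its left, z up, the work surface at z = 0. Lengths are in m, angles in degrees, forces in N, time in s.
With the tool pointing down it reaches from about 0.35 to 0.9 m from the base axis. Payload 8.1 kg.
Tool frame: the origin (TCP) lies at the very end of the fingers, on their centre line; the grasp point (between the pads) lies 19 mm behind it (r.grip_depth is the distance from the TCP to the grasp point, in m); z points along the fingers, y is the line along which they close (so a half turn about z gives the same grasp; the last joint's range is limited). The gripper opens to 85 mm and grips with 20 to 120 N. Pads are 22 mm wide; open, the fingers measure 114 mm over their backs; the gripper's body (76 mm by 85 mm) begins 54 mm behind the grasp point. The pads swing forward as they close: fully open they stand 13 mm farther back than shut.
Start: joints at [-78.129, 24.895, 1.432, 90.138, -0.665, 64.973, -4.303], TCP at [0.191, 0.595, 0.231] pointing down, gripper open.
Joint ranges: [-149.89, 149.89], [-25.12, 119.58], [-72.63, 75.52], [4.76, 147.25], [-75.54, 255.54], [6.69, 114.76], [-157.13, 157.13]. Speed limits (degrees/s): [127.2, 127.2, 172.46, 172.46, 180, 180, 180].

### API

Orientations are given as [roll, pitch, yaw] about the fixed x, y, z axes, in that order (R = Rz(yaw) Ry(pitch) Rx(roll)).
In Python, from plant import r gives the robot as it stands.
- The arm moves only by the shell command python3 -m inch 'ROWS' [FORCE]. ROWS is JSON, a list that holds one entry, the list of rows, each a list of 7 numbers: the opening in per cent of the stroke, from 0 (shut) to 100 (fully open), then the shift along the tool's x, y, z in cm, then the turn, a rotation vector about the tool's x, y, z in rad. In form: [[[grip, tx, ty, tz, ax, ay, az], ...]]. A call has 1 to 12 rows; each row shifts and turns the commanded pose from where the row before left it, along the tool's axes as they then stand; what a row does not reach is not made up. A row lasts 1/10 s, in which the tool goes at most 50 mm and 8.59 degrees, less where a joint would pass 70% of its speed; a pose out of reach is approached as far as the arm can. A call is refused whole if a number of a shift passes 5 or a number of a turn 0.15, either way. A call with a gripper value outside its range is refused whole. The fingers move at their own pace and stop on an object; FORCE is the grip in N (left out, the last holds). Time passes only in rows, so rows that do not move let the fingers close. It gives the time, the measured TCP pose, the force, the opening and the grip force at its end, in the units of the state.
- r.observe(): the state, without advancing time (a new reading comes with each control period).
- r.read_camera(name): name is "scene" or "side" or "wrist"; returns a dict with "color" (480x640x3 uint8, blue, green, red), "fx", "fy", "cx", "cy" (pixels), "rvec" (rotation vector, rad) and "tvec" (3), from world to camera coordinates, as OpenCV has them. Camera axes: x right, y down, z forward; pixel columns grow to the right and rows downward; lengths in m; the calibration is good to about 2 mm. A picture is of the moment at which its call begins. There is no depth.
- r.finish_job(): hands the job in; it is judged then, once.
Trained networks look in the newest picture that a camera, given by its name, has taken for a name from the list of things; names that differ only in an ending like _2 or _b are one class to them, and where a whole thing is asked for, a point or a joint stands for the part that bears it (a point fixed in the world has none). Each returns a list of dicts, best first, with "p" (0 to 1); they miss things now and then, are a little off and sometimes report something else, mostly with a low value. They report only what shows in the picture. A call takes as long as a camera call. They do not tell look-alikes from the thing itself.
- r.find_in(camera, thing): "bbox" ([left, top, right, bottom] in pixels, round what is visible of it).
The state is a dict: "clock": time; "qpos": joint angles; "joint_velocities": joint speeds; "joint_torque": joint torques, N m; "ee_pos": TCP position; "tcp_rot": TCP orientation; "contact_force": force on the tool from outside, world axes, zero at the start; "wrist_torque": the same for the moment, N m; "opening": opening from 0.0 (shut) to 1.0 (fully open); "gripper_force": force on a finger pad.
Only numpy, scipy, OpenCV 4.12 (cv2) and the standard library are available. Lean on these libraries where they do the work, as an engineer would, in place of code of your own. Each camera call takes 0.05 s, during which the arm holds its last target. There are 200 camera calls.

## Working session

There is one attempt and no reset: what is moved stays moved. The work goes in short steps, Python scripts to look and compute and a shell command to move; the robot and the scene stay as the last step left them, time stands still between calls to the robot, and variables do not carry over. Pictures are saved under pics/ and viewed, at most 10 in all, crops included, and the job is handed in when it is done.

```bash
mkdir -p pics; ls
python3 - <<'E'
from plant import r
import cv2,numpy as np
print(r.observe())
for c in ["scene","side"]:
    d=r.read_camera(c); cv2.imwrite(f"pics/{c}0.png",d["color"])
    print(c,d["fx"],d["fy"],d["cx"],d["cy"],d["rvec"],d["tvec"], "pos",-cv2.Rodrigues(np.array(d["rvec"]))[0].T@np.array(d["tvec"]).ravel())
    for t in ["gauge","rack","casting","guide","magnifier","bush","driver","oilcan"]:
        print(t,[(np.round(x["bbox"]).tolist(),round(x["p"],2)) for x in r.find_in(c,t)])
E
```

```text
pics
{'clock': 0.0, 'qpos': array([-78.12753741,  24.93650964,   1.43108551,  90.18983031,
        -0.66519808,  64.97188325,  -4.30424712]), 'joint_velocities': array([ 0.05689558,  0.0919435 , -0.06515091, -0.10660363,  0.01274085,
        0.01238114,  0.02654949]), 'joint_torque': array([ 5.37680603e-05, -6.70486879e+01,  1.02497611e+00, -3.16195965e+01,
        1.54178333e-02,  1.27404631e-02, -2.23813885e-05]), 'ee_pos': array([0.19045043, 0.5947474 , 0.23052045]), 'tcp_rot': array([-1.79910429e+02,  7.76671414e-03,  1.62243198e+02]), 'contact_force': array([ 0.09949447, -0.02360403, -0.10190216]), 'wrist_torque': array([-0.03110607,  0.01090828, -0.03113903]), 'gripper_force': 0.0, 'opening': 0.9988250867059155}
scene 444.92243909534244 444.92243909534244 322.658359874321 230.44544678896924 [ 2.55004343  0.76548123 -0.19638721] [-0.44684427 -0.1934076   1.33146494] pos [ 0.81692916 -0.42090968  1.07950775]
gauge [([348.0, 153.0, 410.0, 191.0], 0.93), ([427.0, 197.0, 489.0, 247.0], 0.87), ([276.0, 107.0, 356.0, 125.0], 0.86)]
rack [([354.0, 166.0, 409.0, 211.0], 0.64)]
casting [
[... 281 characters left out ...]
494824061 457.8251494824061 316.87575889920964 247.04048217736505 [ 2.05460906 -0.75588034  0.37466783] [-0.35253013  0.32024971  0.79592654] pos [-0.02524772 -0.60382831  0.70362658]
gauge [([243.0, 212.0, 305.0, 242.0], 0.88), ([312.0, 202.0, 366.0, 225.0], 0.88), ([116.0, 237.0, 200.0, 304.0], 0.65)]
rack [([251.0, 216.0, 310.0, 260.0], 0.83)]
casting [([330.0, 236.0, 390.0, 310.0], 0.81)]
guide [([344.0, 248.0, 362.0, 258.0], 0.78), ([280.0, 269.0, 294.0, 287.0], 0.63)]
magnifier [([463.0, 210.0, 556.0, 353.0], 0.86)]
bush [([280.0, 268.0, 296.0, 288.0], 0.72), ([253.0, 215.0, 310.0, 258.0], 0.28)]
driver [([394.0, 308.0, 441.0, 348.0], 0.7)]
oilcan [([343.0, 318.0, 364.0, 366.0], 0.68)]
```

View pics/scene0.png

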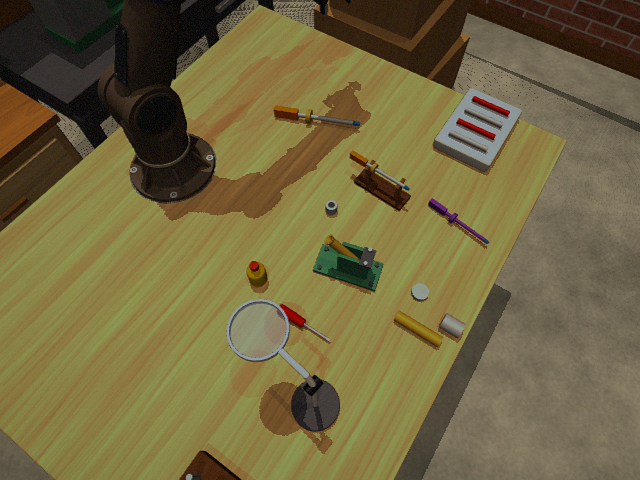

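View pics/side0.png

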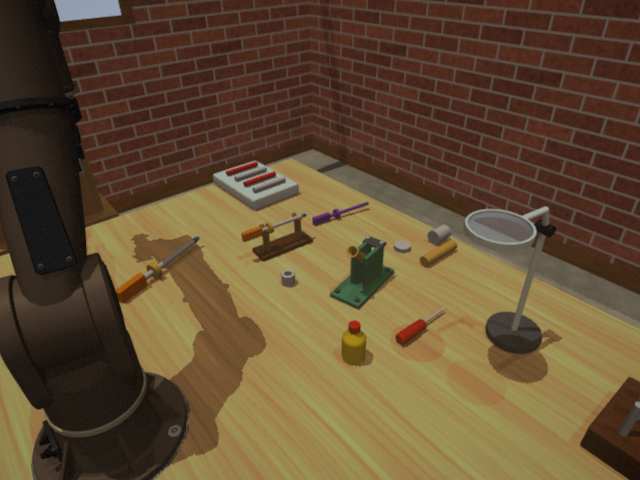

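The scene picture shows the orange gauge in its rack at about (380,172). The bigger orange look-alike lies at (316,117) and the purple one at (458,222). The casting is at (348,262), with its tube mouth near (330,242), and the lens is at (258,330). The side view agrees: rack (280,235), mouth (353,252), lens (500,227). I'll zoom in next.

Run:
```python
import cv2,numpy as np
s=cv2.imread("pics/scene0.png");d=cv2.imread("pics/side0.png")
def crop(im,x,y,w=80,h=60):
    c=cv2.resize(im[y:y+h,x:x+w],(400,300),interpolation=cv2.INTER_CUBIC)
    for i in range(0,w,10): cv2.putText(c,str(x+i),(i*5*80//w,8),0,.3,(255,255,255)); cv2.line(c,(i*5,9),(i*5,13),(255,255,255))
    for i in range(0,h,10): cv2.putText(c,str(y+i),(0,i*5+4),0,.3,(255,255,255)); cv2.line(c,(20,i*5),(24,i*5),(255,255,255))
    return c
cv2.imwrite("pics/z1.png",np.vstack([np.hstack([crop(s,340,150),crop(s,308,232)]),np.hstack([crop(d,238,205),crop(d,322,232,80,80)[:300] if 0 else crop(d,325,235)])]))
```

```text
(no output)
```

View pics/z1.png

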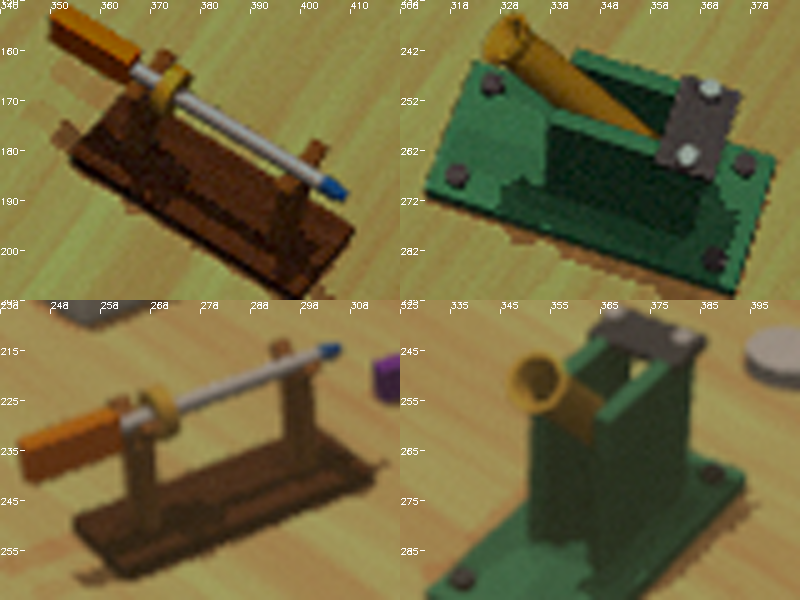

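The composite gives these features. In the scene view: tip (409,188), collar (374,168), mouth (330,239.5), and base corners (323,244), (313,270), (383,264) and (375,290). In the side view: tip (306,214.5), collar (269.5,227), mouth (352,251.5).

```bash
cat > h.py <<'E'
from plant import r
import cv2,numpy as np
from scipy.optimize import least_squares
from scipy.spatial.transform import Rotation as R
def cam(n):
    d=r.read_camera(n); return d
def proj(d,P):
    K=np.array([[d["fx"],0,d["cx"]],[0,d["fy"],d["cy"]],[0,0,1.]])
    return cv2.projectPoints(np.atleast_2d(P).astype(float),np.array(d["rvec"]),np.array(d["tvec"]),K,None)[0][:,0]
def fitpose(obs,x0,zfree=False):
    """obs: list of (cam dict, local point, pixel); pose x,y,yaw"""
    def f(p):
        Rz=R.from_euler('z',p[2]).as_matrix()
        return np.concatenate([proj(d,Rz@np.array(l)+[p[0],p[1],0])[0]-np.array(u) for d,l,u in obs])
    s=least_squares(f,x0,loss='soft_l1'); return s.x,f(s.x).reshape(-1,2)
E
python3 - <<'E'
from h import *
S=cam("scene");D=cam("side")
o=lambda x,y:(x-.4,y-.4)
g=[(S,(.108,0,.075),o(409.4,188.6)),(S,(-.005,0,.075),o(374.2,168)),(S,(-.03,0,.075),o(367.6,164)),
(D,(.108,0,.075),o(306.2,214.8)),(D,(-.005,0,.075),o(269.6,227.4))]
p,e=fitpose(g,[.5,.2,0]);print("gauge",p[:2],np.degrees(p[2]),e.round(1).tolist())
c=[(S,(0,0,.13),o(330,239.6)),(D,(0,0,.13),o(352.4,251.6)),
(S,(-.03,.04,.012),o(323.2,244.4)),(S,(-.03,-.04,.012),o(313.2,270)),(S,(.14,.04,.012),o(383,264)),(S,(.14,-.04,.012),o(375,290))]
p,e=fitpose(c,[.6,.0,0]);print("cast",p[:2],np.degrees(p[2]),e.round(1).tolist())
m=[(S,(0,0,.305),(258,330)),(D,(0,0,.305),(501,227)),(S,(.13,0,.01),(316,404)),(D,(.13,0,.01),(514,332))]
p,e=fitpose(m,[.6,-.3,0]);print("mag",p[:2],np.degrees(p[2]),e.round(1).tolist())
for n,z,u,v in [("bush",.015,(331,208),(288,278)),("oil",.045,(256,274),(354,343)),("driver",.012,(305,322),(418,327))]:
    p,e=fitpose([(S,(0,0,z),u),(D,(0,0,z),v)],[.5,0,0]);print(n,p[:2],e.round(1).tolist())
E
```

```text
gauge [0.53209002 0.27265714] -4.391771556457338 [[-0.2, 0.2], [0.5, -0.0], [-0.3, -0.5], [-0.4, -0.2], [0.7, 0.3]]
cast [ 0.55827011 -0.007653  ] 13.584467445492622 [[-0.9, 0.0], [0.6, -0.3], [-0.1, -0.6], [-0.6, -0.3], [1.1, -0.5], [0.3, 0.6]]
mag [ 0.60119802 -0.30374281] -8.337618325952329 [[0.3, 0.5], [-0.8, 2.7], [-0.3, 0.5], [-0.1, -1.1]]
bush [0.47729254 0.13012734] [[-0.1, -0.8], [0.5, 0.1]]
oil [ 0.43112981 -0.15156552] [[-1.3, -1.6], [1.0, -0.8]]
driver [ 0.59724534 -0.17910567] [[-1.6, -1.2], [1.4, -3.9]]
```

```bash
cat >> h.py <<'E'
from scipy.linalg import logm,expm
def T(Rm,p):
    M=np.eye(4);M[:3,:3]=Rm;M[:3,3]=p;return M
def now(o=None):
    o=o or r.observe(); return T(R.from_euler('xyz',o["tcp_rot"],degrees=True).as_matrix(),o["ee_pos"])
def rows(A,B,cm=3.,deg=6.,n=None):
    """equal screw rows from pose A to B"""
    L=np.linalg.inv(A)@B
    if n is None: n=int(np.ceil(max(np.linalg.norm(L[:3,3])*100/cm,np.degrees(R.from_matrix(L[:3,:3]).magnitude())/deg,1)))
    M=np.real(expm(logm(L)/n))
    print(n,"x",(M[:3,3]*100).round(3).tolist(),R.from_matrix(M[:3,:3]).as_rotvec().round(4).tolist())
    mid=A@np.linalg.matrix_power(M,n//2); print("   mid",mid[:3,3].round(3))
def tool(yaw,tilt):
    """tool pose: y = left of heading yaw, z leaning tilt deg forward from straight down"""
    return R.from_euler('z',yaw,degrees=True).as_matrix()@np.array([[-np.cos(t:=np.radians(tilt)),0,np.sin(t)],[0,1,0],[-np.sin(t),0,-np.cos(t)]])
E
python3 - <<'E'
from h import *
A=now();W=tool(-4.4,45);G=np.array([.475,.277,.075])
B=T(W,G+W[:,2]*(.019-.12)); print(B[:3,3])
C=T(tool(-4.4,0),[.33,.35,.26]);rows(A,B);rows(A,C);rows(C,B);rows(B,T(W,G+W[:,2]*.019))
E
```

```text
[0.4037927  0.2824791  0.14641778]
13 x [-1.783, -2.051, 1.359] [-0.007, -0.0601, -0.017]
   mid [0.272 0.447 0.166]
10 x [-1.868, -2.122, -0.287] [0.0, 0.0, -0.0233]
   mid [0.253 0.469 0.246]
8 x [-0.46, -0.771, 1.711] [0.0, -0.0982, 0.0]
   mid [0.356 0.317 0.195]
4 x [0.0, 0.0, 3.0] [0.0, 0.0, 0.0]
   mid [0.446 0.279 0.104]
```

```bash
python3 -m inch '[[[100,-1.78,-2.05,1.36,-0.007,-0.06,-0.017],[100,-1.78,-2.05,1.36,-0.007,-0.06,-0.017],[100,-1.78,-2.05,1.36,-0.007,-0.06,-0.017],[100,-1.78,-2.05,1.36,-0.007,-0.06,-0.017],[100,-1.78,-2.05,1.36,-0.007,-0.06,-0.017],[100,-1.78,-2.05,1.36,-0.007,-0.06,-0.017],[100,-1.78,-2.05,1.36,-0.007,-0.06,-0.017],[100,-1.78,-2.05,1.36,-0.007,-0.06,-0.017],[100,-1.78,-2.05,1.36,-0.007,-0.06,-0.017],[100,-1.78,-2.05,1.36,-0.007,-0.06,-0.017],[100,-1.78,-2.05,1.36,-0.007,-0.06,-0.017],[100,-1.78,-2.05,1.36,-0.007,-0.06,-0.017]]]' && python3 -m inch '[[[100,-1.8,-2.05,1.36,-0.007,-0.06,-0.017],[100,0,0,0,0,0,0],[100,0,0,0,0,0,0]]]'
python3 - <<'E'
from h import *
d=cam("wrist");cv2.imwrite("pics/w1.png",d["color"])
o=r.observe();print(o["qpos"].round(0),o["ee_pos"],o["tcp_rot"])
c=np.array([.53209,.272657,.075]);y=R.from_euler('z',-4.39,degrees=True).as_matrix()
print(proj(d,[c+y@[x,0,0] for x in (-.085,-.03,-.005,.108)]).round(1).tolist())
print(r.find_in("wrist","gauge"))
E
```

```text
clock: 2.2
ee_pos: [0.3834, 0.3048, 0.1446]
tcp_rot: [179.4, 41.5, 174.3]
contact_force: [1.6, 0.4, 1.2]
opening: 0.999
gripper_force: 0.0
clock: 2.5
ee_pos: [0.4034, 0.2825, 0.1459]
tcp_rot: [-180.0, 44.9, 175.6]
contact_force: [0.6, 1.1, 0.0]
opening: 1.001
gripper_force: 0.0
[-92.  19.  23. 142.  80.  36. -58.] [0.40338351 0.28353985 0.14610769] [179.93639738  44.84782155 175.54667044]
[[326.7, 211.5], [326.7, 255.1], [326.7, 270.3], [326.7, 318.1]]
[{'bbox': [336.3, 272.9, 369.3, 336.7], 'p': 0.93}, {'bbox': [617.9, 0.3, 637.4, 54.7], 'p': 0.7}, {'bbox': [304.1, 193.2, 346.7, 318.4], 'p': 0.63}, {'bbox': [0.0, 194.7, 160.9, 358.3], 'p': 0.51}]
```

View pics/w1.png

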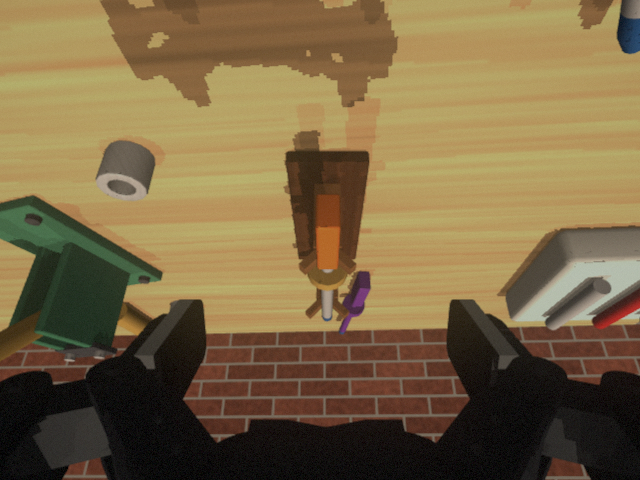

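The rack gauge shows at about (327,230), with the handle's end face at (327,211), which matches the prediction to within 1 px. Advancing and gripping.

```bash
python3 -m inch '[[[100,0,0,3,0,0,0],[100,0,0,3,0,0,0],[100,0,0,3,0,0,0],[100,0,0,2,0,0,0],[100,0,0,1,0,0,0],[100,0,0,0,0,0,0],[0,0,0,0,0,0,0],[0,0,0,0,0,0,0],[0,0,0,0,0,0,0],[0,0,0,0,0,0,0],[0,0,0,0,0,0,0],[0,0,0,0,0,0,0]]]' 80 && python3 -m inch '[[[0,0,0,0,0,0,0],[0,0,0,0,0,0,0]]]'
```

```text
clock: 3.8
ee_pos: [0.488, 0.2766, 0.0613]
tcp_rot: [180.0, 44.9, 175.6]
contact_force: [-1.7, 1.0, 2.6]
opening: 0.152
gripper_force: 77.9
clock: 4.0
ee_pos: [0.488, 0.2766, 0.0612]
tcp_rot: [180.0, 44.9, 175.6]
contact_force: [-2.2, 1.5, 4.0]
opening: 0.154
gripper_force: 78.1
```

```bash
python3 -m inch '[[[0,-0.5,0,-0.5,0,0,0],[0,-1,0,-1,0,0,0],[0,-1.41,0,-1.41,0,0,0],[0,-1.41,0,-1.41,0,0,0],[0,-1.41,0,-1.41,0,0,0],[0,-1.41,0,-1.41,0,0,0],[0,-1.41,0,-1.41,0,0,0],[0,-1,0,-1,0,0,0],[0,0,0,0,0,0,0],[0,0,0,0,0,0,0]]]'
python3 - <<'E'
from h import *
A=now();print(A[:3,3])
ims=[]
for n in ("scene","side","wrist"):
    d=cam(n);G=np.linalg.inv(A)
    # nominal gauge: origin in tool frame
    ax=R.from_euler('z',-4.4,degrees=True).as_matrix()[:,0]
    o=A[:3,3]-.019*A[:3,2]+.057*ax
    P=proj(d,[o+ax*x for x in (-.085,-.005,.108,.11)]);print(n,P.round(1).tolist())
    im=d["color"].copy()
    x,y=(P.mean(0)-[40,30]).astype(int)
    if n=="wrist": x,y=280,180
    w,h=(80,60) if n!="wrist" else (120,180)
    c=cv2.resize(im[y:y+h,x:x+w],None,fx=5 if w==80 else 3,fy=5 if w==80 else 3,interpolation=cv2.INTER_CUBIC)
    for i in range(0,w,10): cv2.putText(c,str(x+i),(i*c.shape[1]//w,8),0,.3,(255,255,255))
    for i in range(0,h,10): cv2.putText(c,str(y+i),(0,i*c.shape[0]//h+4),0,.3,(255,255,255))
    ims.append(c)
cv2.imwrite("pics/g1.png",np.hstack([np.vstack(ims[:2]),cv2.copyMakeBorder(ims[2],0,60,0,0,0)]))
E
```

```text
clock: 5.0
ee_pos: [0.488, 0.276, 0.1956]
tcp_rot: [180.0, 44.9, 175.6]
contact_force: [0.0, -0.1, -1.5]
opening: 0.154
gripper_force: 77.9
[0.48798407 0.27596271 0.19560495]
scene [[353.6, 120.6], [379.4, 135.5], [417.8, 157.6], [418.5, 158.0]]
side [[236.3, 190.1], [265.4, 181.0], [303.4, 169.2], [304.1, 169.0]]
wrist [[328.0, 305.0], [327.4, 365.3], [327.0, 399.5], [327.0, 399.9]]
```

View pics/g1.png

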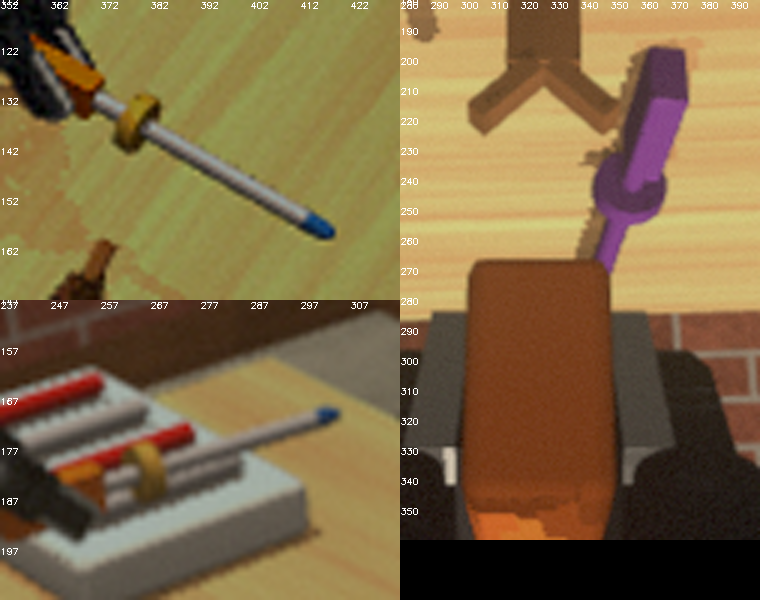

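The gauge is held as predicted. Its tip is at (418,158) in the scene view and (304.5,169) in the side view, both within 0.5 px of nominal. Next I go beside the casting with the tool vertical for a close look.

Run:
```python
from h import *
A=now();W=tool(13.6,0);B=T(W,np.array([.493,.09,.33])+.019*W[:,2]);rows(A,B,2.2,5)
```

```text
10 x [-0.414, -1.911, -1.072] [-0.0125, 0.0776, -0.0297]
   mid [0.472 0.182 0.252]
```

```bash
python3 -m inch '[[[0,-0.414,-1.911,-1.072,-0.0125,0.0776,-0.0297],[0,-0.414,-1.911,-1.072,-0.0125,0.0776,-0.0297],[0,-0.414,-1.911,-1.072,-0.0125,0.0776,-0.0297],[0,-0.414,-1.911,-1.072,-0.0125,0.0776,-0.0297],[0,-0.414,-1.911,-1.072,-0.0125,0.0776,-0.0297],[0,-0.414,-1.911,-1.072,-0.0125,0.0776,-0.0297],[0,-0.414,-1.911,-1.072,-0.0125,0.0776,-0.0297],[0,-0.414,-1.911,-1.072,-0.0125,0.0776,-0.0297],[0,-0.414,-1.911,-1.072,-0.0125,0.0776,-0.0297],[0,-0.414,-1.911,-1.072,-0.0125,0.0776,-0.0297],[0,0,0,0,0,0,0],[0,0,0,0,0,0,0]]]'
python3 - <<'E'
from h import *
o=r.observe();print(o["qpos"].round(0),o["ee_pos"],o["tcp_rot"])
d=cam("wrist");cv2.imwrite("pics/w2.png",d["color"])
c=np.array([.5583,-.0077,0]);y=R.from_euler('z',13.6,degrees=True).as_matrix()
for n,l in [("mouth",(0,0,.13)),("rim top",(.0106,0,.1406)),("rim low",(-.0106,0,.1194)),("rimL",(0,.015,.13)),("rimR",(0,-.015,.13)),("b",(-.03,.04,.012)),("b",(.14,.04,.012)),("b",(-.03,-.04,.012)),("cheek",(.03,.022,.1)),("cheek",(.11,.022,.1))]: print(n,l,proj(d,c+y@l)[0].round(1))
E
```

```text
clock: 6.35
ee_pos: [0.4846, 0.1135, 0.2939]
tcp_rot: [-178.0, 7.0, -170.0]
contact_force: [-0.9, -0.6, -0.4]
opening: 0.156
gripper_force: 78.1
[-63.   5.  46. 110.  -1.  60.  83.] [0.48463635 0.11352227 0.29391152] [-178.02795433    6.97087674 -169.97750848]
mouth (0, 0, 0.13) [170.8 246.5]
rim top (0.0106, 0, 0.1406) [168.5 264.1]
rim low (-0.0106, 0, 0.1194) [173.  229.5]
rimL (0, 0.015, 0.13) [188.9 245.6]
rimR (0, -0.015, 0.13) [152.8 247.4]
b (-0.03, 0.04, 0.012) [245.5 171.6]
b (0.14, 0.04, 0.012) [265.7 309.8]
b (-0.03, -0.04, 0.012) [170.8 175.9]
cheek (0.03, 0.022, 0.1) [214.4 261.7]
cheek (0.11, 0.022, 0.1) [228.4 334.7]
```

View pics/w2.png

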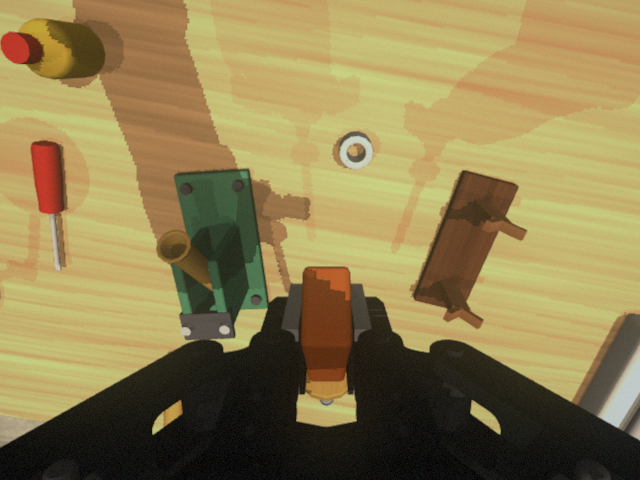

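The mouth shows at about (174,248) and the plate corners at (249,170), (176,175) and (267,307). That is about 3 px right of the prediction, or roughly 2.5 mm towards +y. I'll zoom in to refine it.

Run:
```python
import cv2
im=cv2.imread("pics/w2.png")[165:315,150:275]
c=cv2.resize(im,None,fx=4,fy=4,interpolation=cv2.INTER_CUBIC);c=cv2.convertScaleAbs(c,alpha=1.6,beta=10)
for i in range(0,125,10): cv2.putText(c,str(150+i),(i*4,8),0,.3,(255,255,255));cv2.line(c,(i*4,9),(i*4,13),(255,255,255))
for i in range(0,150,10): cv2.putText(c,str(165+i),(0,i*4+4),0,.3,(255,255,255));cv2.line(c,(20,i*4),(24,i*4),(255,255,255))
cv2.imwrite("pics/z2.png",c)
```

```text
(no output)
```

View pics/z2.png

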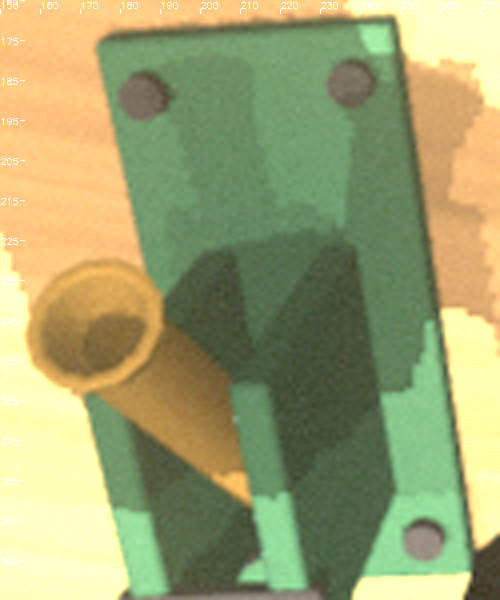

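The zoom gives the mouth centre at (173.4,246.1), base corners at (174.6,173.9), (247.6,169.1) and (266.6,307.9), and the cheek corner at (217.1,260.1).

```bash
cat >> h.py <<'E'
def rel(): # tool->gauge (gauge axes in tool frame; origin)
    W=tool(0,45); M=T(W,[-.057,0,0]+.019*W[:,2]); return np.linalg.inv(M)
def gaugepose(yaw,down,org):
    """tool pose for gauge at org with heading yaw, nose down by 'down' deg"""
    return T(R.from_euler('ZY',[yaw,down],degrees=True).as_matrix(),org)@np.linalg.inv(rel())
E
python3 - <<'E'
from h import *
d=cam("wrist");S=cam("scene");D=cam("side");o=lambda x,y:(x-.4,y-.4)
w=[(d,(0,0,.13),(173.4,246.1))]*2+[(d,(-.03,-.04,.012),(174.6,173.9)),(d,(-.03,.04,.012),(247.6,169.1)),(d,(.14,.04,.012),(266.6,307.9)),(d,(.03,.022,.1),(217.1,260.1))]
c=[(S,(0,0,.13),o(330,239.6)),(D,(0,0,.13),o(352.4,251.6)),
(S,(-.03,.04,.012),o(323.2,244.4)),(S,(-.03,-.04,.012),o(313.2,270)),(S,(.14,.04,.012),o(383,264)),(S,(.14,-.04,.012),o(375,290))]
for s in (w,w+c):
    p,e=fitpose(s,[.56,0,.2]);print("cast",p[:2],np.degrees(p[2]),e.round(1).tolist())
# gauge check: where should collar/handle end project in wrist
A=now();G=A@rel();print("gauge org",G[:3,3],"tip",(G@[.11,0,0,1])[:3])
yw=np.degrees(p[2]);ax=R.from_euler('ZY',[yw,45],degrees=True).as_matrix()[:,0];m=np.array([p[0],p[1],.13])
B=gaugepose(yw,45,m-ax*.20);B2=gaugepose(yw,45,m-ax*.13)
print(ax);rows(A,B,2,4.5);rows(B,B2,2);print(B[:3,3])
E
```

```text
cast [ 0.55542513 -0.00438425] 13.38249701445124 [[0.2, -1.3], [0.2, -1.3], [-1.6, 0.4], [0.4, 1.2], [0.5, 1.2], [-0.3, 0.3]]
cast [ 0.55594535 -0.00461062] 13.297655572166919 [[-0.1, -0.8], [-0.1, -0.8], [-1.8, 0.8], [0.2, 1.7], [0.1, 1.5], [-0.6, 0.8], [-1.1, -1.4], [-1.2, -0.5], [-0.1, -1.9], [-0.7, -1.7], [0.9, -1.6], [-0.0, -0.6]]
gauge org [0.52541637 0.12202805 0.27767962] tip [0.61107632 0.13499441 0.20989876]
[ 0.68814804  0.16264157 -0.70710678]
10 x [1.345, -1.373, -0.052] [-0.0036, 0.012, -0.0055]
   mid [0.43  0.035 0.292]
4 x [-1.237, -0.0, 1.237] [0.0, -0.0, 0.0]
   mid [ 0.403 -0.041  0.268]
[ 0.3790913  -0.0464095   0.29272644]
```

```bash
python3 -m inch '[[[0,1.345,-1.373,-0.052,-0.0036,0.012,-0.0055],[0,1.345,-1.373,-0.052,-0.0036,0.012,-0.0055],[0,1.345,-1.373,-0.052,-0.0036,0.012,-0.0055],[0,1.345,-1.373,-0.052,-0.0036,0.012,-0.0055],[0,1.345,-1.373,-0.052,-0.0036,0.012,-0.0055],[0,1.345,-1.373,-0.052,-0.0036,0.012,-0.0055],[0,1.345,-1.373,-0.052,-0.0036,0.012,-0.0055],[0,1.345,-1.373,-0.052,-0.0036,0.012,-0.0055],[0,1.345,-1.373,-0.052,-0.0036,0.012,-0.0055],[0,1.345,-1.373,-0.052,-0.0036,0.012,-0.0055],[0,0,0,0,0,0,0],[0,0,0,0,0,0,0]]]'
python3 - <<'E'
from h import *
yw=13.35;ax=R.from_euler('ZY',[yw,45],degrees=True).as_matrix()[:,0];m=np.array([.556,-.0046,.13])
print(r.observe()["qpos"].round(0))
rows(now(),gaugepose(yw,45,m-ax*.13),1.5,3)
E
```

```text
clock: 7.75
ee_pos: [0.38, -0.0472, 0.2935]
tcp_rot: [179.9, 0.1, -166.8]
contact_force: [0.6, 0.4, -0.8]
opening: 0.152
gripper_force: 78.1
[-56.  -8.  51. 118.   7.  68.  95.]
5 x [-0.976, 0.017, 1.007] [0.0003, 0.0004, -0.0005]
   mid [ 0.399 -0.042  0.273]
```

```bash
python3 -m inch '[[[0,-0.976,0.017,1.007,0,0,0],[0,-0.976,0.017,1.007,0,0,0],[0,-0.976,0.017,1.007,0,0,0],[0,-0.976,0.017,1.007,0,0,0],[0,-0.976,0.017,1.007,0,0,0],[0,0,0,0,0,0,0],[0,0,0,0,0,0,0]]]'
python3 - <<'E'
from h import *
G=now()@rel();print(G[:3,3],G[:3,0],r.observe()["tcp_rot"])
ims=[]
m=np.array([.556,-.0046,.13])
for n in ("scene","side"):
    d=cam(n)
    P=proj(d,[(G@[a,0,0,1])[:3] for a in (-.005,.095,.11)]);M=proj(d,m)[0];print(n,P.round(1).tolist(),M.round(1))
    x,y=(P.mean(0)-[40,37]).astype(int);print(x,y)
    c=cv2.resize(d["color"][y:y+75,x:x+80],None,fx=5,fy=5,interpolation=cv2.INTER_CUBIC);c=cv2.convertScaleAbs(c,alpha=1.4)
    for i in range(0,80,10): cv2.putText(c,str(x+i),(i*5,8),0,.3,(255,255,255))
    for i in range(0,75,10): cv2.putText(c,str(y+i),(0,i*5+4),0,.3,(255,255,255))
    for q in list(P)+[M]: cv2.circle(c,tuple(((q-[x,y]+.4)*5).astype(int).tolist()),2,(255,0,255),-1)
    ims.append(c)
cv2.imwrite("pics/g2.png",np.hstack(ims))
E
```

```text
clock: 8.45
ee_pos: [0.4272, -0.0349, 0.243]
tcp_rot: [-180.0, -0.0, -166.7]
contact_force: [-0.1, -0.6, -1.2]
opening: 0.152
gripper_force: 78.1
[ 0.46640997 -0.02567204  0.22172224] [ 0.6882702   0.16191181 -0.70715536] [-1.79975245e+02 -3.94171703e-03 -1.66737415e+02]
scene [[289.0, 205.3], [318.8, 229.8], [323.0, 233.3]] [328.6 237.8]
270 185
side [[324.8, 233.2], [344.7, 246.7], [347.4, 248.5]] [350.9 250.7]
298 205
```

View pics/g2.png

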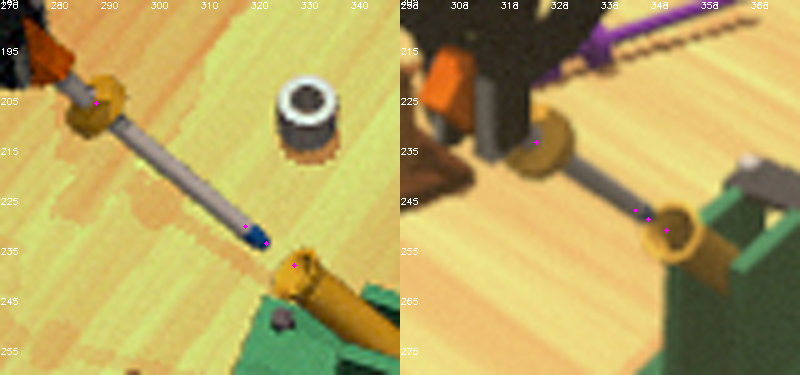

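Scene view: the collar (98,106) and tip (265,244) in the crop lie on their predictions. The mouth looks about 1 px below its prediction. Side view: everything is about 1 px right, including the collar, so that's camera bias. I'll refit the mouth relative to the gauge.

Run:
```python
from h import *
S=cam("scene");D=cam("side");m=np.array([.556,-.0046,.13])
def f(p): return np.r_[proj(S,p)[0]-[329.1,239.0],proj(D,p)[0]-[350.9,251.0],(p[2]-.13)*1000]
s=least_squares(f,m);print(s.x,f(s.x))
J=s.jac;print(J.round(0)/1000)
```

```text
[ 0.55720423 -0.00538064  0.12977451] [-0.29769288 -0.673142    0.60238787 -0.24685969 -0.22548713]
[[ 0.349  0.227  0.004]
 [ 0.204 -0.309 -0.191]
 [ 0.33  -0.312  0.01 ]
 [-0.17  -0.192 -0.373]
 [ 0.    -0.     1.   ]]
```

Run:
```python
from h import *
yw=13.35;ax=R.from_euler('ZY',[yw,45],degrees=True).as_matrix()[:,0];m=np.array([.5568,-.005,.13])
rows(now(),gaugepose(yw,45,m-ax*.115),1.5,3);rows(gaugepose(yw,45,m-ax*.115),gaugepose(yw,45,m-ax*.08),.5)
```

```text
2 x [-0.56, -0.043, 0.547] [0.0008, 0.0011, -0.0008]
   mid [ 0.433 -0.034  0.238]
7 x [-0.354, -0.0, 0.354] [0.0, -0.0, 0.0]
   mid [ 0.449 -0.031  0.222]
```

```bash
python3 -m inch '[[[0,-0.56,-0.043,0.547,0.001,0.001,-0.001],[0,-0.56,-0.043,0.547,0.001,0.001,-0.001],[0,0,0,0,0,0,0],[0,-0.354,0,0.354,0,0,0],[0,-0.354,0,0.354,0,0,0],[0,-0.354,0,0.354,0,0,0],[0,-0.354,0,0.354,0,0,0],[0,0,0,0,0,0,0]]]'; python3 -m inch '[[[0,-0.354,0,0.354,0,0,0],[0,-0.354,0,0.354,0,0,0],[0,-0.354,0,0.354,0,0,0],[0,0,0,0,0,0,0],[0,0,0,0,0,0,0]]]'
```

```text
clock: 9.45
ee_pos: [0.4525, -0.0298, 0.2175]
tcp_rot: [-179.9, -0.1, -166.6]
contact_force: [-0.6, -1.3, -0.8]
opening: 0.151
gripper_force: 78.2
clock: 9.95
ee_pos: [0.4626, -0.0276, 0.2072]
tcp_rot: [-179.9, -0.1, -166.6]
contact_force: [-0.4, -0.7, -0.9]
opening: 0.151
gripper_force: 78.2
```

```bash
python3 -m inch '[[[0,-0.354,0,0.354,0,0,0],[0,-0.354,0,0.354,0,0,0],[0,-0.354,0,0.354,0,0,0],[0,-0.354,0,0.354,0,0,0],[0,-0.354,0,0.354,0,0,0],[0,-0.354,0,0.354,0,0,0],[0,-0.354,0,0.354,0,0,0],[0,-0.354,0,0.354,0,0,0],[0,0,0,0,0,0,0],[0,0,0,0,0,0,0]]]'; python3 -m inch '[[[0,-0.354,0,0.354,0,0,0],[0,-0.354,0,0.354,0,0,0],[0,-0.354,0,0.354,0,0,0],[0,-0.354,0,0.354,0,0,0],[0,-0.354,0,0.354,0,0,0],[0,-0.354,0,0.354,0,0,0],[0,0,0,0,0,0,0],[0,0,0,0,0,0,0]]]'
python3 - <<'E'
from h import *
G=now()@rel();m=np.array([.5568,-.005,.13]);ax=G[:3,0];v=m-G[:3,3];print("remaining",v@ax,v-ax*(v@ax),r.observe()["contact_force"])
E
```

```text
clock: 10.95
ee_pos: [0.4901, -0.0211, 0.179]
tcp_rot: [-179.9, -0.1, -166.6]
contact_force: [0.1, -0.4, -0.3]
opening: 0.151
gripper_force: 78.2
clock: 11.75
ee_pos: [0.5108, -0.0162, 0.1577]
tcp_rot: [-179.9, -0.1, -166.6]
contact_force: [0.1, -0.5, 0.3]
opening: 0.15
gripper_force: 78.2
remaining 0.009488115235169405 [0.00030764 0.00035687 0.00038066] [ 0.1370335  -0.46138474  0.30075665]
```

Nearly home with no contact yet. I'll push in small steps until the collar stops.

```bash
python3 -m inch '[[[0,-0.25,0,0.25,0,0,0],[0,-0.25,0,0.25,0,0,0],[0,-0.07,0,0.07,0,0,0],[0,0,0,0,0,0,0],[0,0,0,0,0,0,0]]]'; python3 -m inch '[[[0,-0.07,0,0.07,0,0,0],[0,-0.07,0,0.07,0,0,0],[0,0,0,0,0,0,0]]]'
```

```text
clock: 12.25
ee_pos: [0.5163, -0.0148, 0.1521]
tcp_rot: [-179.9, -0.0, -166.6]
contact_force: [-0.2, 0.2, -0.1]
opening: 0.155
gripper_force: 78.2
clock: 12.55
ee_pos: [0.5175, -0.0145, 0.1508]
tcp_rot: [-179.9, -0.1, -166.6]
contact_force: [-1.8, -0.5, 2.4]
opening: 0.15
gripper_force: 78.9
```

```bash
python3 -m inch '[[[0,-0.07,0,0.07,0,0,0],[0,0,0,0,0,0,0],[0,0,0,0,0,0,0]]]'; python3 -m inch '[[[0,-0.07,0,0.07,0,0,0],[0,0,0,0,0,0,0],[0,0,0,0,0,0,0]]]'
```

```text
clock: 12.85
ee_pos: [0.5175, -0.0146, 0.1506]
tcp_rot: [180.0, -0.1, -166.7]
contact_force: [-9.9, -1.1, 15.4]
opening: 0.152
gripper_force: 80.9
clock: 13.15
ee_pos: [0.5175, -0.0147, 0.1505]
tcp_rot: [179.9, -0.2, -166.7]
contact_force: [-15.0, -0.7, 28.5]
opening: 0.152
gripper_force: 82.8
```

The collar stops hard 9.7 mm on, where 9.5 mm was predicted, with about 32 N along the axis. It is seated, so I withdraw.

```bash
python3 -m inch '[[[0,0.14,0,-0.14,0,0,0],[0,0.3,0,-0.3,0,0,0],[0,0.7,0,-0.7,0,0,0],[0,0.9,0,-0.9,0,0,0],[0,0.9,0,-0.9,0,0,0],[0,0.9,0,-0.9,0,0,0],[0,0.9,0,-0.9,0,0,0],[0,0.9,0,-0.9,0,0,0],[0,0.9,0,-0.9,0,0,0],[0,0.9,0,-0.9,0,0,0],[0,0.9,0,-0.9,0,0,0],[0,0,0,0,0,0,0]]]'; python3 -m inch '[[[0,1,0,-1,0,0,0],[0,1,0,-1,0,0,0],[0,1,0,-1,0,0,0],[0,1,0,-1,0,0,0],[0,0,0,0,0,0,0],[0,0,0,0,0,0,0]]]'
python3 - <<'E'
from h import *
A=now();G=A@rel();print(A[:3,3],G[:3,3],(G@[.11,0,0,1])[:3])
spot=np.array([.6012,-.3037,.2])
for y in (-8,-20,-30):
    ax=R.from_euler('z',y,degrees=True).as_matrix()[:,0]
    B=gaugepose(y,0,spot+[0,0,-.0]-ax*.21); print(y,B[:3,3]);rows(A,B,2.5,4)
# lens check with detectors/fits
S=cam("scene");D=cam("side")
for n,d in (("scene",S),("side",D)):
    im=d["color"];print(n,[(x["bbox"],x["p"]) for x in r.find_in(n,"magnifier")],proj(d,[[.6012,-.3037,.305]]))
    cv2.imwrite(f"pics/{n}1.png",im)
m=[];
w=[cv2.resize(S["color"][290:440,220:350],(400,460)),cv2.resize(D["color"][200:360,450:565],(330,460))]
cv2.imwrite("pics/mag.png",np.hstack(w))
E
```

```text
clock: 14.35
ee_pos: [0.4373, -0.0337, 0.2338]
tcp_rot: [180.0, 0.1, -166.7]
contact_force: [-0.1, -0.0, -0.2]
opening: 0.152
gripper_force: 78.2
clock: 14.95
ee_pos: [0.3994, -0.0419, 0.2726]
tcp_rot: [180.0, 0.0, -166.6]
contact_force: [-0.2, 0.4, -1.0]
opening: 0.154
gripper_force: 78.2
[ 0.39937981 -0.04192277  0.27262887] [ 0.438593   -0.03255336  0.25134633] [ 0.51428624 -0.01446188  0.1736081 ]
-8 [ 0.35010271 -0.26841058  0.18656497]
13 x [0.725, -1.691, 0.497] [0.0113, -0.0597, 0.0273]
   mid [ 0.378 -0.149  0.239]
-20 [ 0.36292687 -0.21697567  0.18656497]
14 x [0.451, -1.226, 0.556] [0.0164, -0.0544, 0.0395]
   mid [ 0.385 -0.132  0.232]
-30 [ 0.38160629 -0.17691751  0.18656497]
16 x [0.222, -0.814, 0.552] [0.0186, -0.0466, 0.0449]
   mid [ 0.394 -0.11   0.229]
scene [([227.1, 300.4, 339.1, 432.5], 0.9)] [[258.36171737 330.49547652]]
side [] [[500.16507017 229.68821068]]
```

View pics/mag.png

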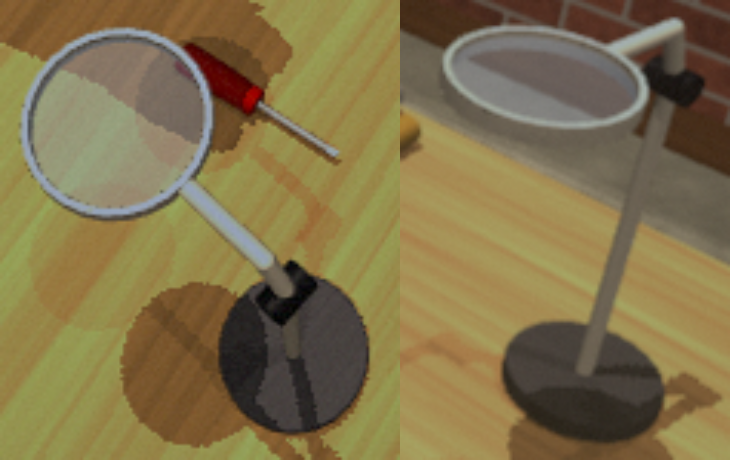

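The lens ring centre is at about (257.9,329.8) in the scene view and (500.4,226.3) in the side view. I'll refit with its height free.

Run:
```python
from h import *
S=cam("scene");D=cam("side")
# foot: crop extents scene x219..369,y275..433 ; side x(503..664)-400, y320..440 (top face ~ at z .015)
for u,v,z0 in (((257.9,329.8),(500.4,226.3),.306),):
    f=lambda p:np.r_[proj(S,p)[0]-u,proj(D,p)[0]-v,(p[2]-z0)*100]
    s=least_squares(f,[.6,-.3,z0]);print(s.x,f(s.x).round(2))
    g=lambda p:np.r_[proj(S,[*p,z0])[0]-u,proj(D,[*p,z0])[0]-v]
    s=least_squares(g,[.6,-.3]);print(s.x,g(s.x).round(2))
# ring projected with candidate centre/height: extents
t=np.linspace(0,6.28,90)
for z in (.30,.306,.312):
    for n,d in (("S",S),("D",D)):
        P=proj(d,np.c_[.6012+.055*np.cos(t),-.3037+.055*np.sin(t),0*t+z]);print(z,n,P.min(0).round(1),P.max(0).round(1))
u=(294/3.077+220-.3,354/3.067+290-.3);v=((583.5-400)/2.87+450-.3,381/2.875+200-.3)
for z in (.006,.012,.018):
    g=lambda p:np.r_[proj(S,[*p,z])[0]-u,proj(D,[*p,z])[0]-v]
    s=least_squares(g,[.7,-.3]);print("foot",z,s.x,g(s.x).round(2))
```

```text
[ 0.60119612 -0.30335605  0.31079884] [ 0.15 -0.38  0.3   0.26  0.48]
[ 0.60221595 -0.30244541] [ 1.28  0.27 -0.45  2.34]
0.3 S [227.6 301.6] [289.7 362.9]
0.3 D [464.5 215.3] [536.  251.5]
0.306 S [226.9 300.5] [289.5 362.2]
0.306 D [465.1 212.3] [537.  248.2]
0.312 S [226.3 299.4] [289.3 361.4]
0.312 D [465.7 209.3] [537.9 244.9]
foot 0.006 [ 0.72966672 -0.32329367] [ 0.21 -0.14  0.08  0.27]
foot 0.012 [ 0.72782523 -0.32435752] [-0.78 -0.54  0.7  -1.11]
foot 0.018 [ 0.72599184 -0.32541171] [-1.77 -0.95  1.32 -2.52]
```

Run:
```python
from h import *
A=now();spot=np.array([.6013,-.3034,.2])
ax=R.from_euler('z',-20,degrees=True).as_matrix()[:,0]
B=gaugepose(-20,0,spot-ax*.17); print(B[:3,3]);rows(A,B,n=20)
```

```text
[ 0.40061457 -0.23035648  0.18656497]
20 x [0.127, -0.916, 0.464] [0.0113, -0.0382, 0.0276]
   mid [ 0.404 -0.136  0.228]
```

```bash
python3 -m inch '[[[0,0.127,-0.916,0.464,0.0113,-0.0382,0.0276],[0,0.127,-0.916,0.464,0.0113,-0.0382,0.0276],[0,0.127,-0.916,0.464,0.0113,-0.0382,0.0276],[0,0.127,-0.916,0.464,0.0113,-0.0382,0.0276],[0,0.127,-0.916,0.464,0.0113,-0.0382,0.0276],[0,0.127,-0.916,0.464,0.0113,-0.0382,0.0276],[0,0.127,-0.916,0.464,0.0113,-0.0382,0.0276],[0,0.127,-0.916,0.464,0.0113,-0.0382,0.0276],[0,0.127,-0.916,0.464,0.0113,-0.0382,0.0276],[0,0.127,-0.916,0.464,0.0113,-0.0382,0.0276]]]'; python3 -m inch '[[[0,0.127,-0.916,0.464,0.0113,-0.0382,0.0276],[0,0.127,-0.916,0.464,0.0113,-0.0382,0.0276],[0,0.127,-0.916,0.464,0.0113,-0.0382,0.0276],[0,0.127,-0.916,0.464,0.0113,-0.0382,0.0276],[0,0.127,-0.916,0.464,0.0113,-0.0382,0.0276],[0,0.127,-0.916,0.464,0.0113,-0.0382,0.0276],[0,0.127,-0.916,0.464,0.0113,-0.0382,0.0276],[0,0.127,-0.916,0.464,0.0113,-0.0382,0.0276],[0,0.127,-0.916,0.464,0.0113,-0.0382,0.0276],[0,0.127,-0.916,0.464,0.0113,-0.0382,0.0276],[0,0,0,0,0,0,0],[0,0,0,0,0,0,0]]]'
python3 - <<'E'
from h import *
print(r.observe()["qpos"].round(0))
A=now();spot=np.array([.6013,-.3034,.2]);ax=R.from_euler('z',-20,degrees=True).as_matrix()[:,0]
G=A@rel();print((G@[.11,0,0,1])[:3],G[:3,0])
rows(A,gaugepose(-20,0,spot-ax*.11),1.,4)
E
```

```text
clock: 16.25
ee_pos: [0.4042, -0.1362, 0.2282]
tcp_rot: [-176.4, 22.5, 178.0]
contact_force: [-0.3, -0.6, -1.7]
opening: 0.154
gripper_force: 78.3
clock: 17.45
ee_pos: [0.4172, -0.2329, 0.2183]
tcp_rot: [-179.3, 41.2, 162.0]
contact_force: [0.6, 0.1, -0.6]
opening: 0.153
gripper_force: 79.2
[-31. -13.  52. 147.  98.   7.   1.]
[ 0.56333517 -0.2818388   0.22140874] [ 0.9458549  -0.31759407 -0.0670262 ]
6 x [-0.173, -0.062, 0.881] [0.0018, -0.0112, 0.0042]
   mid [ 0.437 -0.242  0.202]
```

```bash
python3 -m inch '[[[0,-0.173,-0.062,0.881,0.0018,-0.0112,0.0042],[0,-0.173,-0.062,0.881,0.0018,-0.0112,0.0042],[0,-0.173,-0.062,0.881,0.0018,-0.0112,0.0042],[0,-0.173,-0.062,0.881,0.0018,-0.0112,0.0042],[0,-0.173,-0.062,0.881,0.0018,-0.0112,0.0042],[0,-0.173,-0.062,0.881,0.0018,-0.0112,0.0042],[0,0,0,0,0,0,0],[0,0,0,0,0,0,0]]]'
python3 - <<'E'
from h import *
print(r.observe()["qpos"].round(1))
A=now();spot=np.array([.6013,-.3034,.2]);ax=R.from_euler('z',-20,degrees=True).as_matrix()[:,0]
G=A@rel();print((G@[.11,0,0,1])[:3],G[:3,0])
rows(A,gaugepose(-20,0,spot-ax*.11),1.,4,n=3)
E
```

```text
clock: 18.25
ee_pos: [0.4542, -0.2507, 0.208]
tcp_rot: [179.9, 44.3, 159.7]
contact_force: [0.0, 0.9, -1.2]
opening: 0.152
gripper_force: 80.4
[-62.5 -25.   75.4 147.2 110.5  24.5 -10.7]
[ 0.59845519 -0.30381091  0.21970876] [ 0.93841469 -0.34532049 -0.01147315]
3 x [0.439, 0.026, 0.573] [-0.0006, -0.0038, -0.0011]
   mid [ 0.455 -0.251  0.201]
```

Several joints sit at their limits because the gauge points nearly radially with the hand close in. I'll swing the hand round the tip to a heading of -60°, which puts it farther out.

Run:
```python
from h import *
A=now();spot=np.array([.6013,-.3034,.2]);y=-60;ax=R.from_euler('z',y,degrees=True).as_matrix()[:,0]
B=gaugepose(y,0,spot-ax*.11+[0,0,.01]);print(B[:3,3]);rows(A,B,n=20)
```

```text
[ 0.52451751 -0.17040883  0.19656497]
20 x [0.026, 0.544, 0.055] [0.0245, -0.0006, 0.0247]
   mid [ 0.482 -0.204  0.202]
```

```bash
python3 -m inch '[[[0,0.026,0.544,0.055,0.0245,-0.0006,0.0247],[0,0.026,0.544,0.055,0.0245,-0.0006,0.0247],[0,0.026,0.544,0.055,0.0245,-0.0006,0.0247],[0,0.026,0.544,0.055,0.0245,-0.0006,0.0247],[0,0.026,0.544,0.055,0.0245,-0.0006,0.0247],[0,0.026,0.544,0.055,0.0245,-0.0006,0.0247],[0,0.026,0.544,0.055,0.0245,-0.0006,0.0247],[0,0.026,0.544,0.055,0.0245,-0.0006,0.0247],[0,0.026,0.544,0.055,0.0245,-0.0006,0.0247],[0,0.026,0.544,0.055,0.0245,-0.0006,0.0247],[0,0,0,0,0,0,0]]]'
python3 - <<'E'
from h import *
print(r.observe()["qpos"].round(1))
A=now();spot=np.array([.6013,-.3034,.2]);y=-60;ax=R.from_euler('z',y,degrees=True).as_matrix()[:,0]
G=A@rel();print((G@[.11,0,0,1])[:3],G[:3,0])
rows(A,gaugepose(y,0,spot-ax*.11),n=12)
E
```

```text
clock: 19.35
ee_pos: [0.4771, -0.2036, 0.2191]
tcp_rot: [-180.0, 44.3, 140.1]
contact_force: [0.4, 0.3, -0.7]
opening: 0.153
gripper_force: 80.3
[-91.4 -25.   75.4 144.7  90.3  56.1 -28.7]
[ 0.59509217 -0.30212381  0.23069973] [ 0.76731793 -0.64115927 -0.01174646]
12 x [0.155, 0.482, 0.228] [0.0205, -0.001, 0.0208]
   mid [ 0.499 -0.185  0.203]
```

```bash
python3 -m inch '[[[0,0.155,0.482,0.228,0.0205,-0.001,0.0208],[0,0.155,0.482,0.228,0.0205,-0.001,0.0208],[0,0.155,0.482,0.228,0.0205,-0.001,0.0208],[0,0.155,0.482,0.228,0.0205,-0.001,0.0208],[0,0.155,0.482,0.228,0.0205,-0.001,0.0208],[0,0.155,0.482,0.228,0.0205,-0.001,0.0208],[0,0.155,0.482,0.228,0.0205,-0.001,0.0208],[0,0.155,0.482,0.228,0.0205,-0.001,0.0208],[0,0.155,0.482,0.228,0.0205,-0.001,0.0208],[0,0.155,0.482,0.228,0.0205,-0.001,0.0208],[0,0.155,0.482,0.228,0.0205,-0.001,0.0208],[0,0.155,0.482,0.228,0.0205,-0.001,0.0208]]]'
python3 - <<'E'
from h import *
print(r.observe()["qpos"].round(1))
A=now();spot=np.array([.6013,-.3034,.2]);y=-60;ax=R.from_euler('z',y,degrees=True).as_matrix()[:,0]
G=A@rel();print((G@[.11,0,0,1])[:3],G[:3,0])
rows(A,gaugepose(y,0,spot-ax*.11),n=5)
E
```

```text
clock: 20.55
ee_pos: [0.4648, -0.1703, 0.2545]
tcp_rot: [177.9, 43.6, 120.3]
contact_force: [-0.6, 0.7, -0.6]
opening: 0.155
gripper_force: 80.3
[-106.2  -25.1   75.5  136.8   73.2   75.3  -39.5]
[ 0.54556172 -0.3012271   0.26421499] [ 0.52667153 -0.84971982 -0.02435845]
5 x [0.515, 0.999, 1.418] [0.0081, -0.005, 0.0006]
   mid [ 0.489 -0.17   0.227]
```

The null-space drift has jammed joints 2 and 3 at their limits. I'll fit a quick kinematic model to the logged poses so I can plan a way out.

```bash
cat > kin.py <<'E'
from h import *
data=[([-78.1275,24.9365,1.4311,90.1898,-.6652,64.9719,-4.3042],[.19045,.59475,.2305],[-179.91,.0078,162.243]),
([-92,19,23,142,80,36,-58],[.40338,.28354,.14611],[179.94,44.85,175.55]),
([-63,5,46,110,-1,60,83],[.48464,.11352,.29391],[-178.03,6.97,-169.98]),
([-56,-8,51,118,7,68,95],[.38,-.0472,.2935],[179.9,.1,-166.8]),
([-31,-13,52,147,98,7,1],[.4172,-.2329,.2183],[-179.3,41.2,162]),
([-62.5,-25,75.4,147.2,110.5,24.5,-10.7],[.4542,-.2507,.208],[179.9,44.3,159.7]),
([-91.4,-25,75.4,144.7,90.3,56.1,-28.7],[.4771,-.2036,.2191],[-180,44.3,140.1]),
([-106.2,-25.1,75.5,136.8,73.2,75.3,-39.5],[.4648,-.1703,.2545],[177.9,43.6,120.3])]
AX='zyzyzyz';SG=[-1,1,-1,1,-1,1,-1]
C=R.from_euler('z',90,degrees=True).as_matrix()
def fk(q,L):
    Rm=np.eye(3);p=np.zeros(3)
    for i in range(7):
        p=p+Rm@L[3*i:3*i+3]; Rm=Rm@R.from_euler(AX[i],SG[i]*q[i],degrees=True).as_matrix()
    return p+Rm@L[21:24],Rm@C
L0=np.zeros(24);L0[2]=.365;L0[4]=.0;L0[8]=.4;L0[14]=.385;L0[20]=.1;L0[23]=.25
def res(L,W=.002):
    return np.r_[np.concatenate([fk(q,L)[0]-p for q,p,_ in data])/.004,(L-L0)/.1]
def fitL(): 
    s=least_squares(res,L0); return s.x
E
python3 - <<'E'
from kin import *
for q,p,e in data:
    E=R.from_euler('xyz',e,degrees=True).as_matrix()
    print(np.degrees(R.from_matrix(fk(q,L0)[1].T@E).as_rotvec()).round(1))
L=fitL();print(L.reshape(8,3).round(3))
for q,p,e in data: print(((fk(q,L)[0]-p)*1000).round(1))
E
```

```text
[ 0. -0.  0.]
[-0.  -0.4  0.8]
[ 0.1 -0.2 -0. ]
[-0.3 -0.9 -0.2]
[-0.1  0.5  0.5]
[0. 0. 0.]
[-0.1  0.1  0. ]
[-0.  -0.1 -0.1]
[[ 0.006  0.014  0.318]
 [-0.003 -0.014 -0.047]
 [-0.007 -0.014  0.476]
 [ 0.011 -0.01   0.076]
 [ 0.001 -0.01   0.406]
 [-0.005 -0.     0.021]
 [ 0.006 -0.     0.106]
 [ 0.006 -0.004  0.256]]
[ 0.6  0.1 -0.4]
[-0.4 -0.9 -0.9]
[ 1.  -0.3  2.3]
[-2.1  0.7 -2.2]
[0.9 0.4 2.6]
[-0.2 -1.  -2.3]
[ 0.3 -0.4  0.2]
[-0.2  1.4  0.8]
```

```bash
cat >> kin.py <<'E'
lo=np.array([-149.89,-25.12,-72.63,4.76,-75.54,6.69,-157.13]);hi=np.array([149.89,119.58,75.52,147.25,255.54,114.76,157.13])
L=fitL()
def err(q,B):
    p,Rm=fk(q,L); return np.r_[B[:3,3]-p,R.from_matrix(B[:3,:3]@Rm.T).as_rotvec()]
def jac(q):
    J=np.zeros((6,7));p0,R0=fk(q,L)
    for i in range(7):
        d=np.array(q,float);d[i]+=.01;p,Rm=fk(d,L);J[:,i]=np.r_[p-p0,R.from_matrix(Rm@R0.T).as_rotvec()]/.01
    return J # per deg
def track(q,B,it=6,wn=0.,lam=1e-6):
    q=np.array(q,float);free=np.ones(7,bool)
    for _ in range(it):
        e=err(q,B);J=jac(q);W=np.diag([1,1,1,.3,.3,.3]) 
        free[:]=True
        for _ in range(4):
            Jf=(W@J)[:,free];dq=np.zeros(7);dq[free]=Jf.T@np.linalg.solve(Jf@Jf.T+lam*np.eye(6)*1e-2,W@e)
            bad=free&((q+dq>hi)|(q+dq<lo))
            if not bad.any():break
            free&=~bad
        q=np.clip(q+np.clip(dq,-8,8),lo,hi)
    return q
def simrows(q,d,w,n,A=None):
    A=T(*fk(q,L)[::-1]) if A is None else A
    M=T(R.from_rotvec(w).as_matrix(),np.array(d)/100)
    for _ in range(n): A=A@M;q=track(q,A)
    return q,A
def iksols(B,n=60,seed=0):
    g=np.random.default_rng(seed);out=[]
    for _ in range(n):
        s=least_squares(lambda q:err(q,B)*[100]*1 if 0 else np.r_[err(q,B)[:3]*100,err(q,B)[3:]*30,(q-(lo+hi)/2)/(hi-lo)*.02],g.uniform(lo,hi),bounds=(lo,hi),max_nfev=60)
        e=err(s.x,B)
        if np.linalg.norm(e[:3])<.003 and np.linalg.norm(e[3:])<.02: out.append(s.x)
    return out
E
cat > t.py <<'E'
from kin import *
q=data[0][0]
q1,_=simrows(q,[-1.783,-2.051,1.359],[-.007,-.0601,-.017],13);print("pregrasp sim",q1.round(0),"act",data[1][0])
q2,_=simrows(data[2][0],[1.345,-1.373,-.052],[-.0036,.012,-.0055],10);print("casting sim",q2.round(0),"act",data[3][0])
q3,_=simrows(data[3][0],[.127,-.916,.464],[.0113,-.0382,.0276],20);print("sim",q3.round(0),"act",data[4][0])
spot=np.array([.6013,-.3034,.2])
for y in (-20,-45,-60,-75,-90,-110):
    ax=R.from_euler('z',y,degrees=True).as_matrix()[:,0];B=gaugepose(y,0,spot-ax*.11)
    S=iksols(B,25)
    S.sort(key=lambda s:np.max(np.abs(s-(lo+hi)/2)/(hi-lo)))
    print(y,len(S),[s.round(0).astype(int).tolist() for s in S[:3]])
E
timeout 500 python3 t.py
```

```text
pregrasp sim [-93.  19.  24. 142.  81.  36. -60.] act [-92, 19, 23, 142, 80, 36, -58]
casting sim [-57.  -9.  51. 118.   7.  68.  95.] act [-56, -8, 51, 118, 7, 68, 95]
sim [-34. -22.  53. 146.  64.  16.  36.] act [-31, -13, 52, 147, 98, 7, 1]
-20 13 [[89, 17, -66, 143, 153, 17, -50], [91, 18, -68, 143, 148, 18, -45], [68, 11, -41, 144, 181, 16, -81]]
-45 17 [[45, 18, -56, 138, 96, 48, -43], [42, 18, -53, 139, 96, 47, -43], [34, 15, -43, 139, 96, 43, -44]]
-60 16 [[30, 26, -52, 128, 81, 65, -47], [26, 24, -47, 128, 80, 62, -46], [18, 22, -37, 128, 78, 58, -46]]
-75 17 [[11, 29, -33, 114, 68, 70, -47], [10, 29, -32, 114, 67, 70, -47], [3, 27, -23, 115, 65, 65, -46]]
-90 17 [[1, 35, -21, 99, 56, 77, -47], [1, 35, -21, 99, 56, 77, -47], [3, 35, -23, 99, 57, 78, -47]]
-110 16 [[-17, 45, 15, 78, 30, 80, -36], [-20, 46, 21, 79, 26, 79, -33], [-22, 46, 24, 79, 24, 78, -32]]
```

The simulated solver reproduces the earlier moves. Headings of -90° to -110° have comfortable solutions, so I'll simulate the route.

```bash
cat > t2.py <<'E'
from kin import *
from scipy.linalg import logm,expm
def gp(y,tip,down=0):
    ax=R.from_euler('ZY',[y,down],degrees=True).as_matrix()[:,0];return gaugepose(y,down,np.array(tip)-ax*.11)
def go(q,A,B,n):
    M=np.real(expm(logm(np.linalg.inv(A)@B)/n));tips=[]
    for i in range(n):
        A=A@M;q=track(q,A,4);tips.append((T(*fk(q,L)[::-1])@rel()@[.11,0,0,1])[:3])
    e=err(q,B);print(q.round(0).astype(int),"err mm",(e[:3]*1000).round(1),np.degrees(e[3:]).round(1),"tip z min",np.min(np.array(tips)[:,2]).round(3),"tipmid",tips[n//2].round(2))
    return q,T(*fk(q,L)[::-1])
S=[.6013,-.3034,.2]
q0=data[-1][0];A0=now()
for name,wps in {"a":[(-60,[.50,-.2,.28],0),(-90,[.62,-.16,.26],0),(-90,S,0)],
 "b":[(-60,[.50,-.2,.28],0),(-90,[.68,-.06,.26],20),(-90,[.62,-.16,.26],0),(-90,S,0)],
 "c":[(-60,[.50,-.2,.28],0),(-110,[.66,-.14,.26],0),(-110,S,0)],
 "d":[(-60,[.50,-.2,.28],0),(-60,[.64,.0,.26],30),(-110,[.70,-.14,.26],0),(-100,S,0)]}.items():
    print(name);q=q0;A=A0
    for y,t,d in wps:
        B=gp(y,t,d);q,A=go(q,A,B,15)
E
python3 t2.py
```

```text
a
[-126  -23   76  136   62   86  -52] err mm [ 0.  0. -0.] [-0.  0. -0.] tip z min 0.265 tipmid [ 0.52 -0.25  0.27]
[-125  -23   76  121   60   86  -60] err mm [124.3   4.8 -79.2] [-10.9  15.5 -15.6] tip z min 0.282 tipmid [ 0.52 -0.17  0.3 ]
[-113  -23   76  130   65   80  -59] err mm [127.1 -38.4 -98.7] [ -7.3  14.2 -14.4] tip z min 0.277 tipmid [ 0.54 -0.23  0.28]
b
[-126  -23   76  136   62   86  -52] err mm [ 0.  0. -0.] [-0.  0. -0.] tip z min 0.265 tipmid [ 0.52 -0.25  0.27]
[-125  -23   76  110   53   79  -57] err mm [132.7  12.1 -62. ] [ -7.   21.4 -10.1] tip z min 0.28 tipmid [ 0.55 -0.12  0.29]
[-124  -23   76  121   60   86  -60] err mm [122.8   7.3 -78.7] [-11.2  15.4 -15.5] tip z min 0.302 tipmid [ 0.57 -0.12  0.31]
[-113  -23   76  130   65   80  -58] err mm [126.2 -36.3 -98.4] [ -7.5  14.1 -14.3] tip z min 0.276 tipmid [ 0.54 -0.24  0.28]
c
[-126  -23   76  136   62   86  -52] err mm [ 0.  0. -0.] [-0.  0. -0.] tip z min 0.265 tipmid [ 0.52 -0.25  0.27]
[-125  -23   76  115   58   88  -72] err mm [ 198.3   -4.9 -108.1] [-11.9  27.8 -22.1] tip z min 0.283 tipmid [ 0.52 -0.16  0.31]
[-114  -23   76  124   61   84  -70] err mm [ 176.3  -57.7 -121.8] [ -6.8  23.4 -20. ] tip z min 0.293 tipmid [ 0.52 -0.22  0.29]
d
[-126  -23   76  136   62   86  -52] err mm [ 0.  0. -0.] [-0.  0. -0.] tip z min 0.265 tipmid [ 0.52 -0.25  0.27]
[-123  -23   76  109   43   76  -27] err mm [ 49.3  12.1 -20.8] [-3.7  9.5 -2.8] tip z min 0.271 tipmid [ 0.56 -0.1   0.27]
[-124  -23   76  113   58   87  -69] err mm [ 219.1   -6.4 -121. ] [-13.5  28.5 -23.3] tip z min 0.289 tipmid [ 0.6  -0.08  0.31]
[-112  -23   76  127   63   81  -63] err mm [ 149.5  -40.9 -110.1] [ -8.1  18.6 -17.2] tip z min 0.287 tipmid [ 0.54 -0.23  0.29]
```

```bash
cat > t3.py <<'E'
from kin import *
import contextlib,io,time
exec(open("t2.py").read().split("S=[")[0].split("from scipy.linalg import logm,expm",1)[1])
def seg(q,A,B,n=12):
    M=np.real(expm(logm(np.linalg.inv(A)@B)/n));zs=[]
    for i in range(n):
        A=A@M;q=track(q,A,2);zs.append((T(*fk(q,L)[::-1])@rel()@[.11,0,0,1])[2])
    e=err(q,B);return q,T(*fk(q,L)[::-1]),np.linalg.norm(e[:3]),min(zs)
S=[.6013,-.3034,.2];g=np.random.default_rng(1);q0=np.array(data[-1][0]);A0=now()
qa,Aa,_,_=seg(q0,A0,gp(-60,[.50,-.2,.28],0))
t0=time.time();best=[]
while time.time()-t0<420:
    q,A=qa,Aa;ws=[];ok=True;zm=9
    w2=(g.uniform(-60,10),[g.uniform(.45,.7),g.uniform(0,.35),g.uniform(.22,.34)],g.choice([0,20,45]))
    w3=(g.uniform(-80,0),[g.uniform(.65,.9),g.uniform(-.05,.35),g.uniform(.2,.34)],g.choice([20,45,60]))
    yf=g.choice([-75,-90,-105]);a=np.radians(yf)
    w4=(yf,[S[0]-.14*np.cos(a),S[1]-.14*np.sin(a),.25],0);w5=(yf,S,0)
    for w in (w2,w3,w4,w5):
        q,A,e,z=seg(q,A,gp(*w));ws.append((round(w[0]),np.round(w[1],2).tolist(),int(w[2]),(e*1000).round(),q.round(0).astype(int).tolist()));zm=min(zm,z)
        if w is w4 and e>.12: break
    else:
        best.append((e,zm,ws))
best.sort(key=lambda b:b[0]+(.1 if b[1]<.19 else 0));print(len(best))
for b in best[:4]: print(b[0].round(4),b[1].round(3));[print("   ",w) for w in b[2]]
E
timeout 560 python3 t3.py
```

```text
596
0.0 0.2
    (-3, [0.55, 0.08, 0.26], 0, np.float64(85.0), [-44, -10, -12, 146, 57, 32, 0])
    (-29, [0.67, 0.22, 0.33], 20, np.float64(0.0), [-42, 14, -7, 91, 28, 71, 5])
    (-90, [0.6, -0.16, 0.25], 0, np.float64(0.0), [-34, 33, 14, 93, 35, 76, -37])
    (-90, [0.6, -0.3, 0.2], 0, np.float64(0.0), [-25, 34, 17, 101, 40, 62, -35])
0.0 0.2
    (4, [0.53, 0.01, 0.33], 0, np.float64(27.0), [-28, -25, 0, 142, 41, 32, 34])
    (-61, [0.66, 0.09, 0.28], 45, np.float64(0.0), [-21, 22, -1, 74, 0, 84, 8])
    (-90, [0.6, -0.16, 0.25], 0, np.float64(0.0), [-36, 34, 16, 93, 34, 76, -36])
    (-90, [0.6, -0.3, 0.2], 0, np.float64(0.0), [-26, 34, 19, 101, 39, 61, -34])
0.0 0.2
    (-16, [0.47, 0.04, 0.27], 0, np.float64(62.0), [-53, -12, -21, 147, 50, 49, -27])
    (-32, [0.85, 0.24, 0.27], 20, np.float64(0.0), [-36, 33, -3, 70, 27, 70, 11])
    (-75, [0.57, -0.17, 0.25], 0, np.float64(0.0), [-41, 22, 14, 113, 43, 65, -39])
    (-75, [0.6, -0.3, 0.2], 0, np.float64(0.0), [-30, 26, 19, 117, 52, 49, -36])
0.0 0.2
    (9, [0.46, 0.02, 0.34], 0, np.float64(65.0), [-29, -25, -21, 146, 47, 45, 11])
    (-72, [0.82, 0.21, 0.3], 60, np.float64(50.0), [-19, 52, -3, 16, -14, 111, -2])
    (-75, [0.57, -0.17, 0.25], 0, np.float64(0.0), [-42, 22, 15, 113, 43, 65, -39])
    (-75, [0.6, -0.3, 0.2], 0, np.float64(0.0), [-30, 26, 20, 117, 51, 49, -36])
```

Run:
```python
exec(open("t2.py").read().split("S=[")[0])
A=now();B=gp(-60,[.50,-.2,.28]);rows(A,B,n=10)
```

```text
10 x [0.706, 0.176, -0.851] [0.0041, -0.0025, 0.0003]
   mid [ 0.444 -0.119  0.261]
```

```bash
python3 -m inch '[[[0,0.706,0.176,-0.851,0.0041,-0.0025,0.0003],[0,0.706,0.176,-0.851,0.0041,-0.0025,0.0003],[0,0.706,0.176,-0.851,0.0041,-0.0025,0.0003],[0,0.706,0.176,-0.851,0.0041,-0.0025,0.0003],[0,0.706,0.176,-0.851,0.0041,-0.0025,0.0003],[0,0.706,0.176,-0.851,0.0041,-0.0025,0.0003],[0,0.706,0.176,-0.851,0.0041,-0.0025,0.0003],[0,0.706,0.176,-0.851,0.0041,-0.0025,0.0003],[0,0.706,0.176,-0.851,0.0041,-0.0025,0.0003],[0,0.706,0.176,-0.851,0.0041,-0.0025,0.0003]]]'
cat > t4.py <<'E'
import sys,json
exec(open("t2.py").read().split("S=[")[0])
# usage: y tip down n -> rows and sim
y,x,yy,z,d,n=map(float,sys.argv[1:]);n=int(n)
q=r.observe()["qpos"];print(q.round(0));A=now();print("tip now",(A@rel()@[.11,0,0,1])[:3].round(4),"axis",(A@rel())[:3,0].round(3))
B=gp(y,[x,yy,z],d);rows(A,B,n=n);go(q,A,B,n)
E
python3 t4.py 4 .53 .01 .33 0 24
```

```text
clock: 21.55
ee_pos: [0.4226, -0.0665, 0.2665]
tcp_rot: [-179.9, 45.1, 120.2]
contact_force: [0.4, -0.2, -0.1]
opening: 0.154
gripper_force: 80.3
[-127.  -24.   75.  136.   62.   88.  -52.]
tip now [ 0.4996 -0.1993  0.2802] axis [ 0.502 -0.865  0.002]
24 x [0.076, 0.153, -0.371] [-0.0329, 0.0, -0.0328]
   mid [ 0.409 -0.027  0.292]
[ -1 -25  -6 144   7  18  80] err mm [-17.9   7.   13.9] [ 2.2 -1.6  1.3] tip z min 0.282 tipmid [ 0.55 -0.09  0.31]
```

```bash
python3 -m inch '[[[0,0.076,0.153,-0.371,-0.0329,0,-0.0328],[0,0.076,0.153,-0.371,-0.0329,0,-0.0328],[0,0.076,0.153,-0.371,-0.0329,0,-0.0328],[0,0.076,0.153,-0.371,-0.0329,0,-0.0328],[0,0.076,0.153,-0.371,-0.0329,0,-0.0328],[0,0.076,0.153,-0.371,-0.0329,0,-0.0328],[0,0.076,0.153,-0.371,-0.0329,0,-0.0328],[0,0.076,0.153,-0.371,-0.0329,0,-0.0328],[0,0.076,0.153,-0.371,-0.0329,0,-0.0328],[0,0.076,0.153,-0.371,-0.0329,0,-0.0328],[0,0.076,0.153,-0.371,-0.0329,0,-0.0328],[0,0.076,0.153,-0.371,-0.0329,0,-0.0328]]]'
python3 t4.py 4 .53 .01 .33 0 12;python3 t4.py -61 .66 .09 .28 45 24
```

```text
clock: 22.75
ee_pos: [0.4091, -0.0273, 0.291]
tcp_rot: [-179.9, 45.0, 152.3]
contact_force: [-0.9, -0.4, -1.5]
opening: 0.154
gripper_force: 80.3
[-88. -25.  30. 144.  62.  72. -27.]
tip now [ 0.545  -0.0989  0.3045] axis [ 0.885 -0.466  0.   ]
12 x [0.073, 0.156, -0.375] [-0.0328, -0.0, -0.0326]
   mid [ 0.395 -0.012  0.304]
[  0 -25 -11 143   9  10  75] err mm [-53.  -35.1 -26.8] [ 0.8  6.3 -1.6] tip z min 0.307 tipmid [ 0.54 -0.03  0.32]
[-88. -25.  30. 144.  62.  72. -27.]
tip now [ 0.545  -0.0989  0.3045] axis [ 0.885 -0.466  0.   ]
24 x [-0.081, 1.265, -0.322] [0.0094, 0.0318, 0.0229]
   mid [0.484 0.103 0.333]
[-57  30  59  77 -25  87  29] err mm [ 0. -0.  0.] [-0.  0. -0.] tip z min 0.28 tipmid [0.6  0.01 0.29]
```

```bash
cat > t5.py <<'E'
exec(open("t2.py").read().split("S=[")[0])
S=[.6013,-.3034,.2];q0=r.observe()["qpos"];A0=now();w4=(-90,[.6013,-.163,.25],0);P=lambda y:(y,[.6013-.14*np.cos(np.radians(y)),-.3034-.14*np.sin(np.radians(y)),.25],0)
for name,wps in {"direct90":[P(-90),(-90,S,0)],"direct75":[P(-75),(-75,S,0)],"w3":[(-61,[.66,.09,.28],45),P(-90),(-90,S,0)],
 "out":[(-30,[.67,.22,.33],20),P(-90),(-90,S,0)],"w2w3":[(4,[.53,.01,.33],0),(-61,[.66,.09,.28],45),P(-90),(-90,S,0)],"half":[(-18,[.54,-.04,.32],0),(-61,[.66,.09,.28],45),P(-90),(-90,S,0)],"halfout":[(-18,[.54,-.04,.32],0),(-30,[.67,.22,.33],20),P(-90),(-90,S,0)]}.items():
    print(name);q,A=q0,A0
    for y,t,d in wps: q,A=go(q,A,gp(y,t,d),18)
E
python3 t5.py
```

```text
direct90
[-55  41  48  95  16  67 -20] err mm [0. 0. 0.] [ 0.  0. -0.] tip z min 0.25 tipmid [ 0.59 -0.13  0.27]
[-45  42  49 103  19  51 -16] err mm [0. 0. 0.] [ 0.  0. -0.] tip z min 0.2 tipmid [ 0.6  -0.24  0.22]
direct75
[-68  28  50 115  29  54 -24] err mm [0. 0. 0.] [ 0.  0. -0.] tip z min 0.25 tipmid [ 0.56 -0.14  0.27]
[-51  34  51 119  33  37 -19] err mm [0. 0. 0.] [ 0.  0. -0.] tip z min 0.2 tipmid [ 0.59 -0.24  0.22]
w3
[-57  30  59  77 -25  87  29] err mm [ 0. -0.  0.] [-0.  0.  0.] tip z min 0.28 tipmid [0.6  0.01 0.29]
[-65  55  75  96  -8  64   3] err mm [0. 0. 0.] [ 0.  0. -0.] tip z min 0.24 tipmid [ 0.64 -0.05  0.24]
[-54  55  72 104  -8  48   9] err mm [0. 0. 0.] [ 0.  0. -0.] tip z min 0.2 tipmid [ 0.6  -0.24  0.22]
out
[-85  17  51  94  11  65  19] err mm [0. 0. 0.] [-0.  0. -0.] tip z min 0.305 tipmid [0.61 0.08 0.32]
[-62  48  63  95   4  64  -8] err mm [0. 0. 0.] [ 0.  0. -0.] tip z min 0.25 tipmid [0.68 0.   0.27]
[-51  49  62 103   5  49  -3] err mm [0. 0. 0.] [ 0.  0. -0.] tip z min 0.2 tipmid [ 0.6  -0.24  0.22]
w2w3
[  2 -25  -6 144  -3  17  87] err mm [-
[... 522 characters left out ...]
23] err mm [ 0. -0.  0.] [0. 0. 0.] tip z min 0.28 tipmid [0.6  0.04 0.3 ]
[-62  47  62  95   4  65  -9] err mm [0. 0. 0.] [ 0.  0. -0.] tip z min 0.24 tipmid [ 0.64 -0.05  0.24]
[-51  48  61 103   6  49  -4] err mm [0. 0. 0.] [ 0.  0. -0.] tip z min 0.2 tipmid [ 0.6  -0.24  0.22]
halfout
[-72 -25  15 145  59  62 -16] err mm [-0. -0.  0.] [0. 0. 0.] tip z min 0.305 tipmid [ 0.54 -0.07  0.31]
[-70  15  29  93  18  68  12] err mm [0. 0. 0.] [-0.  0. -0.] tip z min 0.321 tipmid [0.61 0.11 0.33]
[-55  40  47  95  17  67 -21] err mm [0. 0. 0.] [ 0.  0. -0.] tip z min 0.25 tipmid [0.68 0.   0.27]
[-44  41  47 103  20  52 -17] err mm [0. 0. 0.] [ 0.  0. -0.] tip z min 0.2 tipmid [ 0.6  -0.24  0.22]
```

```bash
python3 t4.py -90 .6013 -.163 .25 0 24
```

```text
[-88. -25.  30. 144.  62.  72. -27.]
tip now [ 0.545  -0.0989  0.3045] axis [ 0.885 -0.466  0.   ]
24 x [-0.112, 0.752, 0.432] [0.032, 0.0, 0.032]
   mid [0.503 0.008 0.264]
[-55  41  48  95  16  67 -20] err mm [0. 0. 0.] [ 0.  0. -0.] tip z min 0.25 tipmid [ 0.58 -0.13  0.27]
```

```bash
python3 -m inch '[[[0,-0.112,0.752,0.432,0.032,0,0.032],[0,-0.112,0.752,0.432,0.032,0,0.032],[0,-0.112,0.752,0.432,0.032,0,0.032],[0,-0.112,0.752,0.432,0.032,0,0.032],[0,-0.112,0.752,0.432,0.032,0,0.032],[0,-0.112,0.752,0.432,0.032,0,0.032],[0,-0.112,0.752,0.432,0.032,0,0.032],[0,-0.112,0.752,0.432,0.032,0,0.032],[0,-0.112,0.752,0.432,0.032,0,0.032],[0,-0.112,0.752,0.432,0.032,0,0.032],[0,-0.112,0.752,0.432,0.032,0,0.032],[0,-0.112,0.752,0.432,0.032,0,0.032]]]'; python3 -m inch '[[[0,-0.112,0.752,0.432,0.032,0,0.032],[0,-0.112,0.752,0.432,0.032,0,0.032],[0,-0.112,0.752,0.432,0.032,0,0.032],[0,-0.112,0.752,0.432,0.032,0,0.032],[0,-0.112,0.752,0.432,0.032,0,0.032],[0,-0.112,0.752,0.432,0.032,0,0.032],[0,-0.112,0.752,0.432,0.032,0,0.032],[0,-0.112,0.752,0.432,0.032,0,0.032],[0,-0.112,0.752,0.432,0.032,0,0.032],[0,-0.112,0.752,0.432,0.032,0,0.032],[0,-0.112,0.752,0.432,0.032,0,0.032],[0,-0.112,0.752,0.432,0.032,0,0.032]]]'
python3 t4.py -90 .6013 -.3034 .2 0 10
```

```text
clock: 23.95
ee_pos: [0.5033, 0.0086, 0.2634]
tcp_rot: [-179.9, 45.1, 120.9]
contact_force: [-1.0, -0.1, -0.5]
opening: 0.15
gripper_force: 80.3
clock: 25.15
ee_pos: [0.6017, -0.0092, 0.2354]
tcp_rot: [-179.9, 45.0, 89.9]
contact_force: [-0.4, 0.6, 0.3]
opening: 0.149
gripper_force: 80.3
[-56.  40.  48.  95.  16.  68. -21.]
tip now [ 0.6011 -0.1627  0.2489] axis [-0.004 -1.     0.001]
10 x [-0.649, -0.001, 1.34] [-0.0004, 0.0001, -0.0002]
   mid [ 0.601 -0.08   0.211]
[-45  42  48 103  20  52 -17] err mm [0. 0. 0.] [ 0.  0. -0.] tip z min 0.2 tipmid [ 0.6  -0.25  0.22]
```

```bash
python3 -m inch '[[[0,-0.649,0,1.34,0,0,0],[0,-0.649,0,1.34,0,0,0],[0,-0.649,0,1.34,0,0,0],[0,-0.649,0,1.34,0,0,0],[0,-0.649,0,1.34,0,0,0],[0,-0.649,0,1.34,0,0,0],[0,-0.649,0,1.34,0,0,0],[0,-0.649,0,1.34,0,0,0],[0,-0.649,0,1.34,0,0,0],[0,-0.649,0,1.34,0,0,0],[0,0,0,0,0,0,0],[0,0,0,0,0,0,0]]]'
python3 - <<'E'
from h import *
A=now();G=A@rel();o=r.observe();print((G@[.11,0,0,1])[:3],G[:3,0],np.abs(o["joint_velocities"]).max())
ims=[]
for n in ("scene","side"):
    d=cam(n);P=proj(d,[(G@[a,0,0,1])[:3] for a in (-.005,.095,.11)]);M=proj(d,[.6013,-.3034,.2])[0]
    x,y=(P[2]-[40,50]).astype(int);print(n,x,y,P.round(1).tolist(),M.round(1))
    c=cv2.resize(d["color"][y:y+100,x:x+80],None,fx=5,fy=5,interpolation=cv2.INTER_CUBIC);c=cv2.convertScaleAbs(c,alpha=1.4)
    for q in list(P)+[M]: cv2.circle(c,tuple(((q-[x,y]+.4)*5).astype(int).tolist()),2,(255,0,255),-1)
    ims.append(c)
cv2.imwrite("pics/end.png",np.hstack(ims))
E
```

```text
clock: 26.35
ee_pos: [0.6013, -0.1516, 0.188]
tcp_rot: [180.0, 45.0, 89.8]
contact_force: [0.2, 0.1, -0.5]
opening: 0.149
gripper_force: 80.3
[ 0.60066502 -0.30514602  0.20141326] [-3.86545606e-03 -9.99992524e-01 -1.04156579e-04] 1.0300286601241286
scene 224 295 [[298.2, 299.1], [269.1, 339.2], [264.5, 345.5]] [265.4 345.1]
side 448 230 [[435.7, 252.3], [481.2, 276.5], [488.7, 280.5]] [487.8 280.5]
```

View pics/end.png

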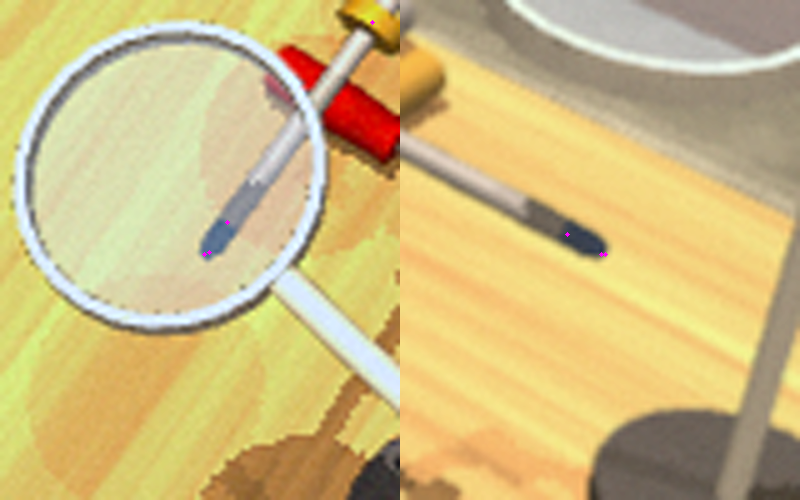

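The tip shows at (207,257) in the scene crop and (606,250) in the side crop, within about 1 px of both its prediction and the reading spot. The rod is level and clear of the lens. I'll let it settle and hand in.

```bash
python3 -m inch '[[[0,0,0,0,0,0,0],[0,0,0,0,0,0,0],[0,0,0,0,0,0,0],[0,0,0,0,0,0,0]]]'; python3 -c "
from h import *
G=now()@rel();print((G@[.11,0,0,1])[:3],G[:3,0]);print(r.finish_job())"
```

```text
clock: 26.85
ee_pos: [0.6014, -0.1512, 0.1881]
tcp_rot: [180.0, 45.0, 89.8]
contact_force: [-0.3, -0.3, -0.8]
opening: 0.152
gripper_force: 80.3
[ 0.60091686 -0.30473827  0.20157377] [-2.99077587e-03 -9.99995526e-01 -5.25383054e-05]
the job is handed in; nothing more can be done
None
```

I pushed the gauge into the guide tube until the collar stopped (about 32 N), drew it right out, and handed the job in at 26.9 s; it now holds still under the lens, rod level and tip an estimated 2 mm from the reading spot.

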